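# Lever the dark dowel out of the dispenser

## Robot

A 6-joint arm with a two-finger parallel gripper is mounted at the origin on a cart in front of the work surface, level with it; the furniture and walls round the work are solid. World frame = base frame: x ahead of the robot, y to its left, z up, the work surface at z = 0. Lengths are in m, angles in degrees, forces in N, time in s.
With the tool pointing down it reaches from about 0.3 to 0.75 m from the base axis. Payload 8.5 kg.
Tool frame: the origin (TCP) lies midway between the tips of the shut fingers; the grasp point (between the pads) lies env.tcp_to_grasp behind it (env.tcp_to_grasp is the distance from the TCP to the grasp point, in m); z points along the fingers, y is the direction in which the jaws open and shut (so a half turn about z gives the same grasp; the last joint's range is limited). The gripper opens to 85 mm and grips with 20 to 120 N. Pads are 22 mm wide; open, the fingers measure 114 mm over their backs; the gripper's body (76 mm by 85 mm) begins 54 mm behind the grasp point. The pads swing forward as they close: fully open they stand 13 mm farther back than shut.
Start: joints at [58.253, 21.807, 74.336, -0, 83.858, -12.336], TCP at [0.183, 0.519, 0.231] pointing down, gripper open.
Joint ranges: [-178.18, 178.18], [-50.72, 133.34], [12.68, 142.11], [-81.47, 261.47], [9.98, 163.14], [-165.26, 165.26]. Speed limits (degrees/s): [136.94, 136.94, 180, 180, 180, 180].

## Interface

Orientations are given as a 3x3 rotation matrix whose columns are the frame's x, y, z axes.
In Python, from rig import readout, imaging, job, env gives the robot as it stands.
- The arm moves only by the tool move_arm, never from a script. Its argument "motion" is a list of rows, each a list of 3 entries, a list of its own where there are three numbers: the shift along the tool's x, y, z normalised to -1 to 1, where 1 is 0.02 m, then the turn, a rotation vector about the tool's x, y, z normalised to -1 to 1, where 1 is 120 degrees, then the gripper command: -1 is shut, 1 is fully open, values between are in proportion. In form: [[[tx, ty, tz], [rx, ry, rz], claw], ...]. A call has 1 to 12 rows; each row shifts and turns the pose as measured when the row begins, along the tool's axes as they then stand; what a row does not reach is not made up. A row lasts 1/12 s, in which the tool goes at most 41.7 mm and 7.16 degrees, less where a joint would pass 70% of its speed; a pose out of reach is approached as far as the arm can. A call with a number of a shift or a turn outside -1 to 1 is refused whole. A call with a gripper value outside its range is refused whole. The fingers move at their own pace and stop on an object; "squeeze" is the grip in N (left out, the last holds). Time passes only in rows, so rows that do not move let the fingers close. It gives the time, the measured TCP pose, the force and the opening at its end, in the units of the state.
- readout.observe(): the state, without advancing time (a new reading comes with each control period).
- imaging.get_image(name): name is "side" or "top"; returns a dict with "img" (420x560x3 uint8, blue, green, red), "fov_y" (degrees; the focal length in pixels is half the picture's height over the tangent of half this angle, whatever the lens; pixels are square), "cx", "cy" (the principal point, pixels), "eye" and "orientation" of the camera in the world. Camera axes: x right, y up, looking along -z (the intrinsics and any distortion apply to the point x, -y, -z); pixel columns grow to the right and rows downward; lengths in m; the calibration is good to about 2 mm. A picture is of the moment at which its call begins. There is no depth.
- job.close_job(): hands the job in, once; it reports no verdict.
The state is a dict: "time_s": time; "q": joint angles; "qvel": joint speeds; "joint_efforts": joint torques, N m; "position": TCP position; "tool_rot": TCP orientation; "ft_force": force on the tool from outside, world axes, zero at the start; "wrist_torque": the same for the moment, N m; "grip_width": finger opening in m.
Only numpy, scipy, OpenCV 4.12 (cv2) and the standard library are available. Lean on these libraries where they do the work, as an engineer would, in place of code of your own. Each camera call takes 0.05 s, during which the arm holds its last target.

## Task

Let the dark dowel out of the dispenser: with your fingertips press down the red pad on the long end of its lane's lever, which raises the heavy flap, and keep it down until the dowel has rolled out into the tray. Then ease the lever up so that the flap shuts gently without slamming, and take your hand away. Only press the lever, do not pinch it; do not touch the flaps or the dowels, and leave the pale dowel's flap shut and the things round about where they are.

Things in the scene. Friction and masses are not known exactly. Their poses are not given: they have to be found in the camera images.
- dispenser: Plywood dowel dispenser fixed to the bench, board 270 x 370 x 12 mm. Origin on the bench top at mid-width; +x to its rear, +y to its left, z up. Two lanes (centres y = +59.5 and -59.5 mm) slope down to the front, under steel flaps, into open trays from x = -30 to a front wall at x = -132 mm. Highest part 100 mm. Levers along x at y = +150 (left lane) and -150 mm (right), long ends to the front.
- dark_dowel: Loose dark brown wooden dowel, 24 mm thick, 94 mm long, 60 g. Origin at its centre, length along y. It starts behind the flap of either lane, near x = 0 in the dispenser's frame. Once the flap's edge has risen clear of it, it rolls down by itself in about a second, to rest at the tray's front wall (about x = -120 mm).
- pale_dowel: Loose pale wooden dowel, same size and weight, behind the flap of the other lane. Origin at its centre, length along y.
- masking_tape: Roll of masking tape, 96 x 95 x 25 mm, lying in front of the dispenser between the two levers, a bystander. Origin at the centre of its underside.
- jar_pegs: Small red jar with a dark lid, 52 mm wide, 48 mm high, standing left of the dispenser, a bystander. Origin at the centre of its underside.
- sanding_block: Wooden sanding block, 89 x 124 x 29 mm, lying right of the dispenser, a bystander. Origin at the centre of its underside.
- left_pad (a point): Centre of the top of the red pad (46 mm along the lever, 36 mm across) on the long end of the left lever, 115 mm above the bench at rest. Frame: x along the lever to its pivot 130 mm away, z out of the pad. It slopes down to the rear by 0.28 rad at rest and to the front by 0.30 when fully down, 73 mm lower, moving under 10 mm sideways. Pressing takes 1 to 6 N.
- left_lever (a joint): Angle of the left lever on its pin (130 mm to the pad, 60 mm to the nose under the flap's ear): about 0 at rest with the long end up, 0.58 rad at its stop with the long end down. It has no spring: the flap's weight brings it back up as the pad is let up.
- left_flap (a joint): Angle of the heavy (1.1 to 1.8 kg) steel flap (open grille, dowel seen through it) of the left lane, hinged at its rear: 0 shut, about 0.33 rad with the lever fully pressed. A dowel can roll out under it from about 0.2 rad. Only the lever holds it up: let go, it slams; let up at 100 mm/s or less at the pad, it shuts gently.
- left_flap_edge (a point): Middle of the lower front edge of the left flap, 38 mm above the bench when shut, about 34 mm higher when fully raised.
- right_pad (a point): Centre of the top of the red pad (46 mm along the lever, 36 mm across) on the long end of the right lever, 115 mm above the bench at rest. Frame: x along the lever to its pivot 130 mm away, z out of the pad. It slopes down to the rear by 0.28 rad at rest and to the front by 0.30 when fully down, 73 mm lower, moving under 10 mm sideways. Pressing takes 1 to 6 N.
- right_lever (a joint): Angle of the right lever on its pin (130 mm to the pad, 60 mm to the nose under the flap's ear): about 0 at rest with the long end up, 0.58 rad at its stop with the long end down. It has no spring: the flap's weight brings it back up as the pad is let up.
- right_flap (a joint): Angle of the heavy (1.1 to 1.8 kg) steel flap (open grille, dowel seen through it) of the right lane, hinged at its rear: 0 shut, about 0.33 rad with the lever fully pressed. A dowel can roll out under it from about 0.2 rad. Only the lever holds it up: let go, it slams; let up at 100 mm/s or less at the pad, it shuts gently.
- right_flap_edge (a point): Middle of the lower front edge of the right flap, 38 mm above the bench when shut, about 34 mm higher when fully raised.
Not all that is in view belongs to the job. Several things have the shape of the dark_dowel; the one meant has the colours described above.

How it is judged:
By the outcome, as a careful person would: the job done as asked, in the order asked, and still so for the second after the job is handed in, with the robot touching nothing.
It also fails if it takes over 32 s, if anything falls off the work surface, if the arm or the gripper's body presses on something with over 40 N, if the wrist force passes 120 N, or if a joint passes its speed limit or range.

## Working session

There is one attempt and no reset: what is moved stays moved. The work goes in short steps, Python scripts to look and compute and a tool call to move; the robot and the scene stay as the last step left them, time stands still between calls to the robot, and variables do not carry over. Pictures are saved under pics/ and viewed, and the job is handed in when it is done.

Besides the shell and the picture viewer there is one more tool, called in YAML: its name, and indented under it one key for each argument. move_arm: Moves the arm, as the interface text tells. Its arguments: {"type":"object","properties":{"motion":{"type":"array","items":{"type":"array"}},"squeeze":{"type":"number"}},"required":["motion"]}

```bash
mkdir -p pics; ls; python3 - <<'E'
from rig import readout, imaging, job, env
import cv2
s=readout.observe();print(s['time_s'],s['position'],s['tool_rot'],s['ft_force'],s['grip_width'],env.tcp_to_grasp)
for n in('side','top'):
    d=imaging.get_image(n);cv2.imwrite(f'pics/{n}0.png',d['img']);print({k:v for k,v in d.items() if k!='img'})
E
```

```text
pics
0.0 [0.18262803 0.51846053 0.23070302] [[-9.43144534e-01  3.32381912e-01 -8.07304885e-04]
 [ 3.32382724e-01  9.43143720e-01 -1.28410044e-03]
 [ 3.34592774e-04 -1.47942650e-03 -9.99998850e-01]] [0.49933962 0.8165248  0.67658232] 0.08544640070035181 0.0187
{'fov_y': 52.939655368773764, 'cx': 275.39290052305023, 'cy': 203.71981347634184, 'eye': array([ 0.54338302, -0.86554875,  0.60710422]), 'orientation': array([[ 0.99323381,  0.07301221, -0.09030956],
       [-0.11495587,  0.50773843, -0.85380726],
       [-0.01648473,  0.85841185,  0.51269615]])}
{'fov_y': 51.70188152771604, 'cx': 267.0256111852878, 'cy': 204.57680121364905, 'eye': array([ 0.44932408, -0.04101231,  1.08075869]), 'orientation': array([[ 0.02546346,  0.98805101, -0.15200929],
       [-0.99962326,  0.02360773, -0.01400061],
       [-0.01024472,  0.15230852,  0.9882799 ]])}
```

View pics/top0.png

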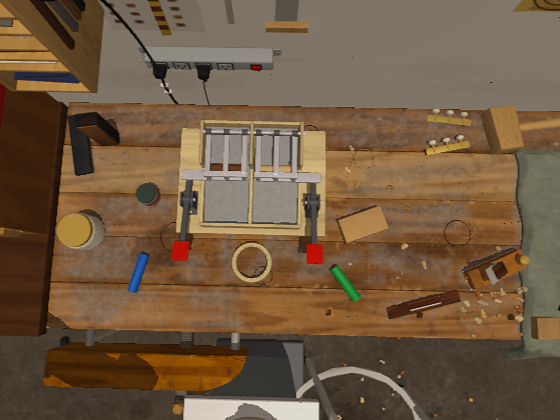

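View pics/side0.png

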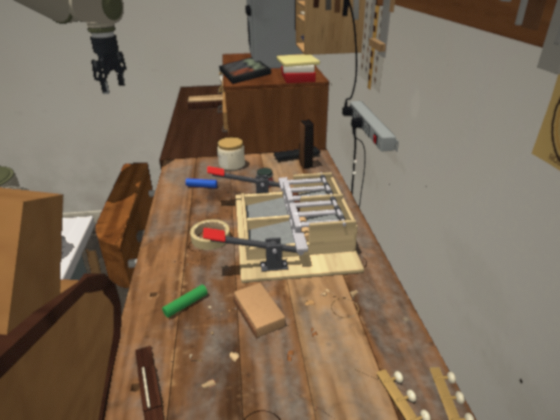

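```bash
cat > h.py <<'E'
import numpy as np,cv2
from rig import readout, imaging, job, env
def K(d):
    f=d['img'].shape[0]/2/np.tan(np.radians(d['fov_y']/2));return np.array([[f,0,d['cx']],[0,f,d['cy']],[0,0,1]])
def proj(d,P):
    p=(np.atleast_2d(P)-d['eye'])@d['orientation'];p=p*[1,-1,-1];u=p@K(d).T;return u[:,:2]/u[:,2:]
def ray(d,uv):
    r=np.linalg.inv(K(d))@[uv[0],uv[1],1];return d['orientation']@(r*[1,-1,-1])
def plane(d,uv,z):
    r=ray(d,uv);return d['eye']+r*(z-d['eye'][2])/r[2]
def tri(d1,u1,d2,u2):
    r1,r2=ray(d1,u1),ray(d2,u2);A=np.c_[r1,-r2];t=np.linalg.lstsq(A,d2['eye']-d1['eye'],rcond=None)[0]
    a,b=d1['eye']+t[0]*r1,d2['eye']+t[1]*r2;return (a+b)/2,np.linalg.norm(a-b)
E
python3 - <<'E'
from h import *
t=imaging.get_image('top');s=imaging.get_image('side')
print([k for k in t]);P=readout.observe()['position'];print(proj(t,P),proj(s,P))
C={}
for n,d in(('top',t),('side',s)):
    h=cv2.cvtColor(d['img'],cv2.COLOR_BGR2HSV);m=((h[...,0]<6)|(h[...,0]>174))&(h[...,1]>200)&(h[...,2]>120)
    _,_,st,c=cv2.connectedComponentsWithStats(m.astype(np.uint8))
    for a,b in zip(st[1:],c[1:]):
        if a[4]>25:print(n,a,b)
cv2.imwrite('pics/z1.png',cv2.resize(t['img'][110:270,160:340],None,fx=4,fy=3.7,interpolation=2)[:600,:800])
cv2.imwrite('pics/z2.png',cv2.resize(s['img'][150:290,180:380],None,fx=4,fy=4,interpolation=2))
E
```

```text
['img', 'fov_y', 'cx', 'cy', 'eye', 'orientation']
[[-32.33307433 408.44603497]] [[114.75981611  92.61038032]]
top [171 241  19  20 312] [179.93269231 250.25      ]
top [306 244  17  20 316] [314.30379747 253.51582278]
```

View pics/z1.png

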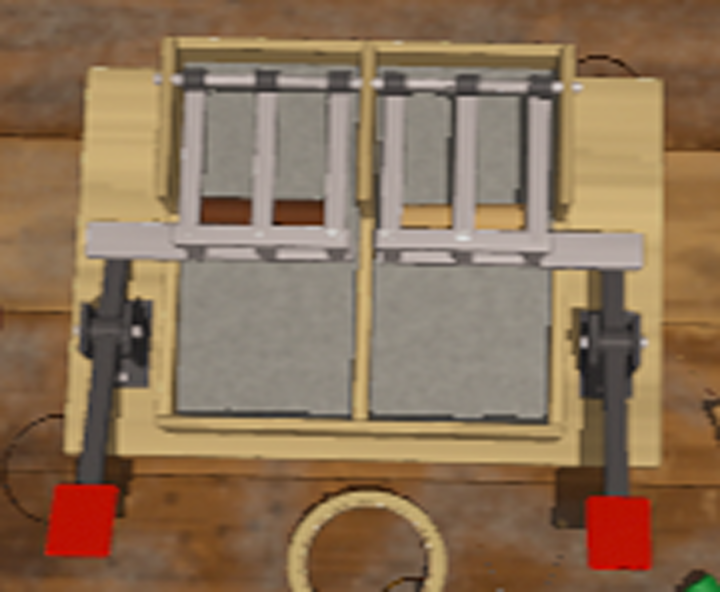

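View pics/z2.png

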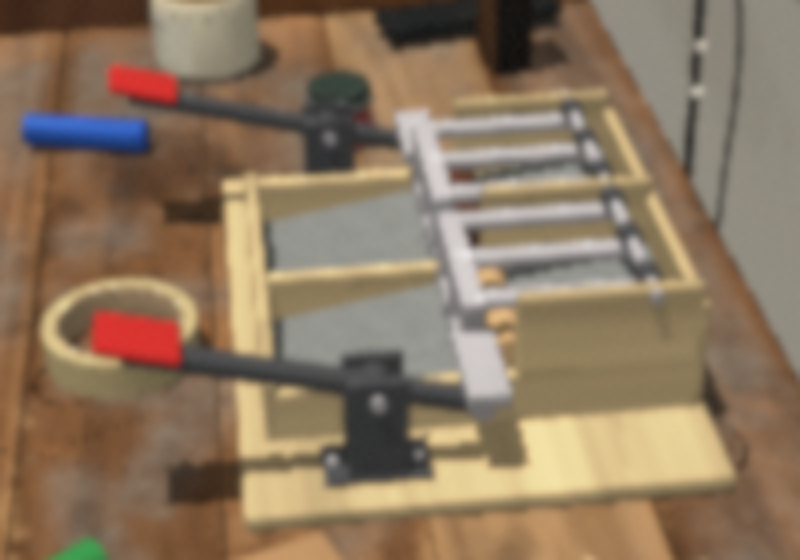

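The zoomed top view shows the dark dowel in the left lane (crop pixel 260,212) and the pale one in the right lane. So the left pad is the one to press, at top (180,250) and side about (216,171).

```bash
python3 - <<'E'
from h import *
t=imaging.get_image('top');s=imaging.get_image('side')
h=cv2.cvtColor(s['img'],cv2.COLOR_BGR2HSV);m=((h[...,0]<8)|(h[...,0]>172))&(h[...,1]>150)&(h[...,2]>90)
m[:, :185]=0
_,_,st,c=cv2.connectedComponentsWithStats(m.astype(np.uint8))
for a,b in zip(st[1:],c[1:]):
    if a[4]>15:print(a,b)
L=plane(t,(179.9,250.2),.115);R=plane(t,(314.3,253.5),.115)
print('L',L,'R',R,np.linalg.norm(L-R))
print(proj(s,[L,R]))
d=R-L; print('y axis angle',np.degrees(np.arctan2(-d[0]*-1,-d[1])))
yl=-(d)/np.linalg.norm(d); xl=np.array([yl[1],-yl[0],0]);print('yl',yl,'xl',xl,'yaw',np.degrees(np.arctan2(xl[1],xl[0])))
print('pivot pix',proj(t,L+.13*xl))
E
```

```text
[281  68  35  15 300] [298.79666667  77.02      ]
[207 166  17  10 123] [215.08130081 170.60162602]
[202 228  23  14 254] [213.54724409 234.2007874 ]
L [0.49064822 0.16370946 0.115     ] R [ 0.49082818 -0.13474492  0.115     ] 0.29845443337866484
[[214.51317409 167.65459907]
 [213.40331521 230.43642589]]
y axis angle 0.03454825996085899
yl [-6.02980851e-04  9.99999818e-01 -0.00000000e+00] xl [9.99999818e-01 6.02980851e-04 0.00000000e+00] yaw 0.03454825996085899
pivot pix [[183.07544609 192.6680885 ]]
```

move_arm:
  motion:
    - [[0,0,0],[0,0,-0.055],-1]
    - [[0,0,0],[0,0,-0.055],-1]
    - [[0,0,0],[0,0,-0.05],-1]
    - [[-0.8,-0.9,0],[0,0,0],-1]
    - [[-0.8,-0.9,0],[0,0,0],-1]
    - [[-0.8,-0.9,0],[0,0,0],-1]
    - [[-0.8,-0.9,0],[0,0,0],-1]
    - [[-0.8,-0.9,0],[0,0,0],-1]
    - [[-0.8,-0.9,0],[0,0,0],-1]
  squeeze: 20

```text
time_s: 1.05
position: [0.2805, 0.4101, 0.23]
tool_rot: [[-1.0, -0.021, -0.002], [-0.021, 1.0, -0.001], [0.002, -0.001, -1.0]]
ft_force: [1.2, -0.3, 0.8]
grip_width: -0.0001
```

move_arm:
  motion:
    - [[-0.85,-0.98,0],[0,0,0],-1]
    - [[-0.85,-0.98,0],[0,0,0],-1]
    - [[-0.85,-0.98,0],[0,0,0],-1]
    - [[-0.85,-0.98,0],[0,0,0],-1]
    - [[-0.85,-0.98,0],[0,0,0],-1]
    - [[-0.85,-0.98,0],[0,0,0],-1]
    - [[-0.85,-0.98,0],[0,0,0],-1]
    - [[-0.85,-0.98,0],[0,0,0],-1]
    - [[-0.85,-0.98,0],[0,0,0],-1]
    - [[-0.85,-0.98,0],[0,0,0],-1]
    - [[-0.85,-0.98,0],[0,0,0],-1]
    - [[-0.8,-0.9,0],[0,0,0],-1]

```text
time_s: 2.05
position: [0.4968, 0.1677, 0.2302]
tool_rot: [[-1.0, -0.021, -0.001], [-0.021, 1.0, -0.0], [0.001, -0.0, -1.0]]
ft_force: [-0.1, 0.6, 1.1]
grip_width: 0.0002
```

move_arm:
  motion:
    - [[0.4,-0.2,0.8],[0,0,0],-1]
    - [[0,0,0.8],[0,0,0],-1]
    - [[0,0,0.8],[0,0,0],-1]
    - [[0,0,0.8],[0,0,0],-1]
    - [[0,0,0.8],[0,0,0],-1]
    - [[0,0,0.4],[0,0,0],-1]
    - [[0,0,0],[0,0,0],-1]

```text
time_s: 2.63
position: [0.4931, 0.1581, 0.1388]
tool_rot: [[-1.0, -0.014, 0.002], [-0.014, 1.0, -0.001], [-0.002, -0.001, -1.0]]
ft_force: [0.5, 0.7, -0.3]
grip_width: 0.0002
```

```bash
python3 - <<'E'
from h import *
t=imaging.get_image('top');s=imaging.get_image('side')
print(readout.observe()['position'],readout.observe()['ft_force'])
a=cv2.resize(t['img'][170:290,120:240],(480,480),interpolation=2);b=cv2.resize(s['img'][120:200,160:240],(480,480)[::1],interpolation=2)
cv2.imwrite('pics/a1.png',np.hstack([a,b])[:, :800])
E
```

```text
[0.49384103 0.15826988 0.14037476] [ 0.65394448 -0.18982375 -0.54756413]
```

View pics/a1.png

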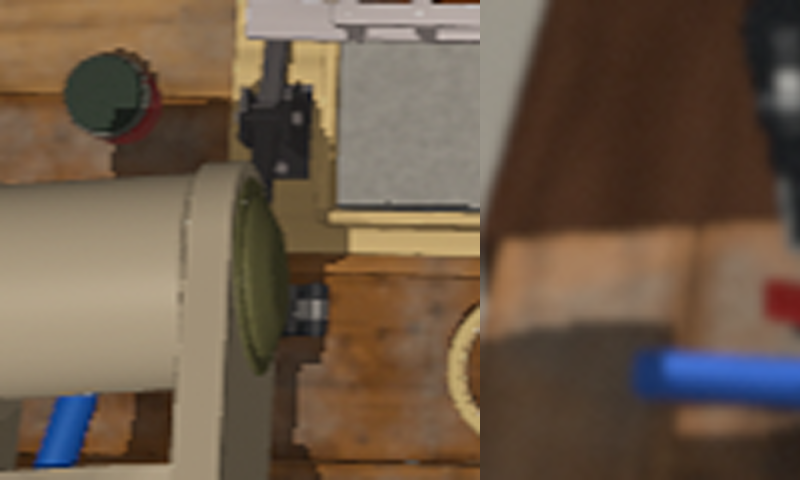

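The arm blocks the top view of the pad, and the TCP reads about 6 mm right of the pad centre. I'll correct that while descending to contact.

move_arm:
  motion:
    - [[0.2,0.3,0],[0,0,0],-1]
    - [[0,0,0.3],[0,0,0],-1]
    - [[0,0,0.3],[0,0,0],-1]
    - [[0,0,0.3],[0,0,0],-1]
    - [[0,0,0.2],[0,0,0],-1]
    - [[0,0,0.2],[0,0,0],-1]
    - [[0,0,0.2],[0,0,0],-1]

```text
time_s: 3.32
position: [0.4912, 0.1656, 0.1116]
tool_rot: [[-1.0, -0.015, 0.012], [-0.015, 1.0, 0.0], [-0.012, 0.0, -1.0]]
ft_force: [-2.7, -0.3, 5.6]
grip_width: -0.0004
```

```bash
python3 - <<'E'
from h import *
s=imaging.get_image('side')
print(readout.observe()['position'],readout.observe()['ft_force'])
cv2.imwrite('pics/a2.png',cv2.resize(s['img'][130:260,170:330],None,fx=4.5,fy=4.5,interpolation=2))
E
```

```text
[0.49089974 0.16552096 0.11094838] [ 0.01221744 -0.0525878   1.62302989]
```

View pics/a2.png

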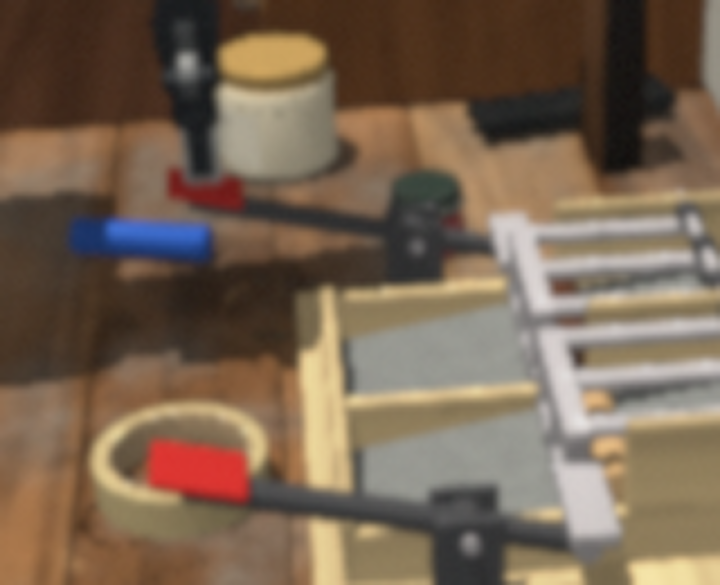

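The side view shows the fingertips on the middle of the left pad, at crop (205,178), with a small contact force. I'll press down.

move_arm:
  motion:
    - [[0,0,0.25],[0,0,0],-1]
    - [[0,0,0.25],[0,0,0],-1]
    - [[0,0,0.25],[0,0,0],-1]
    - [[0,0,0.25],[0,0,0],-1]
    - [[0,0,0.25],[0,0,0],-1]
    - [[0,0,0.25],[0,0,0],-1]

```text
time_s: 3.87
position: [0.4901, 0.1656, 0.0817]
tool_rot: [[-1.0, -0.015, 0.01], [-0.015, 1.0, 0.0], [-0.01, 0.0, -1.0]]
ft_force: [-3.5, -0.3, 5.0]
grip_width: -0.0001
```

move_arm:
  motion:
    - [[0,0,0.25],[0,0,0],-1]
    - [[0,0,0.25],[0,0,0],-1]
    - [[0,0,0.25],[0,0,0],-1]
    - [[0,0,0.25],[0,0,0],-1]

```text
time_s: 4.2
position: [0.4893, 0.1656, 0.0607]
tool_rot: [[-1.0, -0.015, 0.008], [-0.015, 1.0, 0.0], [-0.008, 0.0, -1.0]]
ft_force: [-1.7, 0.3, 4.2]
grip_width: -0.0
```

move_arm:
  motion:
    - [[0,0,0.25],[0,0,0],-1]
    - [[0,0,0.25],[0,0,0],-1]
    - [[0,0,0.15],[0,0,0],-1]
    - [[0,0,0.1],[0,0,0],-1]
    - [[0,0,0],[0,0,0],-1]
    - [[0,0,0],[0,0,0],-1]

```text
time_s: 4.7
position: [0.4913, 0.1656, 0.0436]
tool_rot: [[-1.0, -0.014, 0.012], [-0.014, 1.0, 0.001], [-0.012, 0.001, -1.0]]
ft_force: [-1.0, 0.4, 3.5]
grip_width: -0.0003
```

```bash
cat > look.py <<'E'
from h import *
import sys
s=imaging.get_image('side');t=imaging.get_image('top')
print(readout.observe()['time_s'],readout.observe()['position'],readout.observe()['ft_force'])
a=cv2.resize(s['img'][150:260,190:330],(560,440),interpolation=2)
b=cv2.resize(t['img'][110:250,170:260][:, :75],(235,440),interpolation=2)
cv2.imwrite(f'pics/{sys.argv[1]}.png',np.hstack([a,b]))
E
python3 look.py a3
```

```text
4.8 [0.49123552 0.16560227 0.04368072] [-0.74984889  0.7244687   4.07392829]
```

View pics/a3.png

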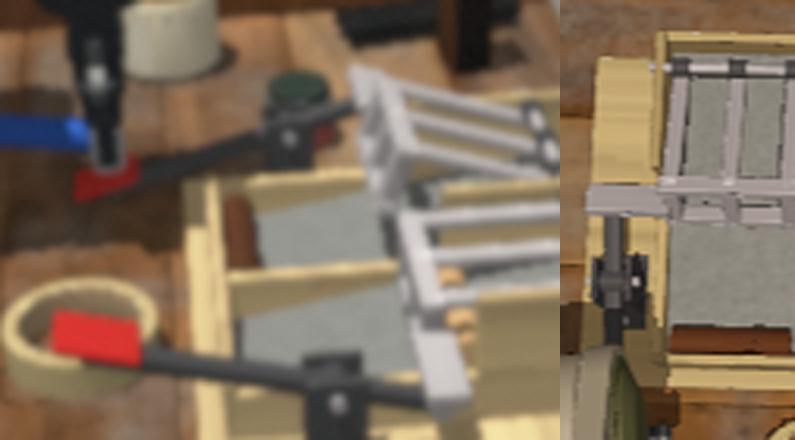

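The dark dowel now lies at the tray's front wall, at side crop (240,230) and top crop (730,340), and the flap is fully raised. I'll hold briefly, then ease up at about 40 mm/s.

move_arm:
  motion:
    - [[0,0,0],[0,0,0],-1]
    - [[0,0,0],[0,0,0],-1]
    - [[0,0,0],[0,0,0],-1]
    - [[0,0,0],[0,0,0],-1]
    - [[0,0,0],[0,0,0],-1]
    - [[0,0,0],[0,0,0],-1]

```text
time_s: 5.3
position: [0.4911, 0.1656, 0.0441]
tool_rot: [[-1.0, -0.015, 0.012], [-0.015, 1.0, 0.001], [-0.012, 0.001, -1.0]]
ft_force: [-1.1, 0.3, 2.9]
grip_width: 0.0005
```

move_arm:
  motion:
    - [[0,0,-0.15],[0,0,0],-1]
    - [[0,0,-0.15],[0,0,0],-1]
    - [[0,0,-0.15],[0,0,0],-1]
    - [[0,0,-0.15],[0,0,0],-1]
    - [[0,0,-0.15],[0,0,0],-1]
    - [[0,0,-0.15],[0,0,0],-1]

```text
time_s: 5.8
position: [0.4892, 0.1656, 0.0629]
tool_rot: [[-1.0, -0.015, 0.008], [-0.015, 1.0, 0.0], [-0.008, 0.0, -1.0]]
ft_force: [-2.1, 0.4, 3.1]
grip_width: 0.0003
```

move_arm:
  motion:
    - [[0,0,-0.15],[0,0,0],-1]
    - [[0,0,-0.15],[0,0,0],-1]
    - [[0,0,-0.15],[0,0,0],-1]
    - [[0,0,-0.15],[0,0,0],-1]
    - [[0,0,-0.15],[0,0,0],-1]
    - [[0,0,-0.15],[0,0,0],-1]
    - [[0,0,-0.15],[0,0,0],-1]
    - [[0,0,-0.15],[0,0,0],-1]
    - [[0,0,-0.15],[0,0,0],-1]
    - [[0,0,-0.15],[0,0,0],-1]
    - [[0,0,-0.15],[0,0,0],-1]
    - [[0,0,-0.15],[0,0,0],-1]

```text
time_s: 6.8
position: [0.4931, 0.1655, 0.1048]
tool_rot: [[-1.0, -0.014, 0.019], [-0.014, 1.0, 0.001], [-0.019, 0.001, -1.0]]
ft_force: [2.7, 0.2, 1.2]
grip_width: 0.0001
```

move_arm:
  motion:
    - [[0,0,-0.15],[0,0,0],-1]
    - [[0,0,-0.12],[0,0,0],-1]
    - [[0,0,-0.12],[0,0,0],-1]
    - [[0,0,-0.12],[0,0,0],-1]
    - [[0,0,-0.12],[0,0,0],-1]
    - [[0,0,-0.12],[0,0,0],-1]
    - [[0,0,-0.12],[0,0,0],-1]
    - [[0,0,-0.12],[0,0,0],-1]

```text
time_s: 7.47
position: [0.4902, 0.1653, 0.125]
tool_rot: [[-1.0, -0.014, 0.012], [-0.014, 1.0, 0.0], [-0.012, 0.0, -1.0]]
ft_force: [0.4, -0.1, 0.1]
grip_width: 0.0001
```

The hand is now free of the pad. I'll lift away and check.

move_arm:
  motion:
    - [[0,0,-0.5],[0,0,0],-1]
    - [[0,0,-0.8],[0,0,0],-1]
    - [[0,0,-0.8],[0,0,0],-1]
    - [[0,0,-0.8],[0,0,0],-1]
    - [[0.8,0.5,-0.8],[0,0,0],-1]
    - [[0.8,0.5,0],[0,0,0],-1]
    - [[0.8,0.5,0],[0,0,0],-1]
    - [[0.8,0.5,0],[0,0,0],-1]
    - [[0.8,0.5,0],[0,0,0],-1]
    - [[0,0,0],[0,0,0],-1]
    - [[0,0,0],[0,0,0],-1]
    - [[0,0,0],[0,0,0],-1]

```text
time_s: 8.47
position: [0.4041, 0.2153, 0.203]
tool_rot: [[-1.0, -0.014, 0.008], [-0.014, 1.0, 0.0], [-0.008, 0.0, -1.0]]
ft_force: [0.2, -0.0, 0.6]
grip_width: -0.0
```

```bash
python3 look.py a4
```

```text
8.5667 [0.40454616 0.21506486 0.2029325 ] [-0.09023689 -0.48288906  0.54251001]
```

View pics/a4.png

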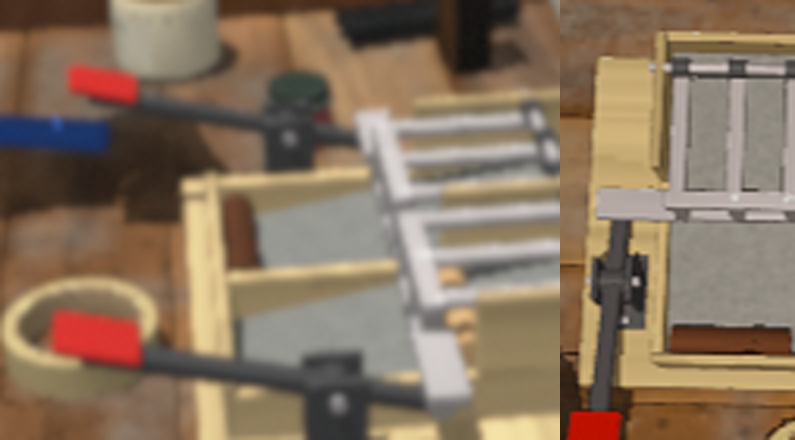

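The left flap is shut and the lever is back up at side crop (105,85). The dark dowel rests at the front wall, the pale dowel is still behind its shut flap, and the tape and jar haven't moved. I'm handing in.

```bash
python3 -c "
from rig import job;print(job.close_job())"
```

```text
the job is handed in; nothing more can be done
None
```

The dark dowel was in the left lane, and it is now out and resting against the front wall of its tray. I pressed the left red pad down with shut fingertips, and the highest force I read was about 6 N. I held it until the dowel had rolled out, then eased the lever up at about 40 mm/s and took the hand away. The job was handed in at about 8.6 s.

The last side and top views agreed: the left flap was shut and the lever was back at rest. The pale dowel was still behind its shut flap, and the tape and jar looked unmoved. The force on the hand was back to the noise level.

Two limits on those checks:
- **Shutting:** how gently the flap shut was judged only from the hand's speed and forces, because no picture was taken while it closed.
- **Sanding block:** it was outside the last pictures, so I did not re-check it. The arm never came near it.

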